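Find the rattling tin and present it

TASK

Three identical sealed metal tins stand on the desk, and in one of them, no telling which, a steel ball rolls loose; the contents of the other two are packed tight. Pick tins up by the handle and shake or rock them to find the one that rattles, and put every silent tin back upright where it stood, leaving the other things on the desk alone. Then hold the rattling tin out upright and still over the middle of the empty tray, about a hand's breadth above it, and finish while holding it there: do not put it down or let it go.

Things in the scene. Friction and masses are not known exactly. Their poses are not given: they have to be found in the camera images.
- tin_1_mid (a point): left tin: round, sealed, plain metal, 84 mm across, 77 mm high in all. Body up to the lid's top 47 mm high; on it a black bar handle with flat sides, 47 to 77 mm over the foot, 40 mm long along the tin's own x, 20 mm thick along its own y. The point lies on the tin's axis half-way up the whole, 38.5 mm over its foot (8.5 mm below the lid's top); own z is up.
- tin_2_mid (a point): middle tin, like tin_1 from outside (point, axes too). In one of the three tins a steel ball, 36 mm across, 0.19 kg, rolls up to 20 mm from the middle to any side: it hits the wall when shaken, rolls when the tin leans over 0.15 rad, and lies where it got to once the tin is gently levelled. In the other two an insert of the same weight fills the inside and shifts by 1 mm at most.
- tin_3_mid (a point): right tin, like tin_1 from outside (point, axes too). A tin weighs 0.32 to 0.48 kg with its contents; the shells differ in weight from tin to tin, so weight does not tell which one holds the ball. A tin held level with the ball lying at one side instead of the other pulls on the wrist with 0.05 to 0.075 N m of difference once at rest; a silent tin with none.
- tray_mid (a point): middle of the inner floor (2 mm over the desk) of the empty, shallow, grey plastic tray behind the tins: 108 mm along its own x, 219 mm along its own y, rim 22 mm over the desk; fixed to the desk.
- eraser_mid (a point): centre of a small blue and white eraser, 21x50x12 mm, lying on the desk between the middle and the right tin; to be left alone.
- usb_stick_mid (a point): centre of a black USB stick, 18x54x9 mm, lying on the desk between the left and the middle tin; to be left alone.
- coverslip_box_mid (a point): centre of a small blue and white square box, 35x35x21 mm, near the desk's front edge at the left; to be left alone.
Mind the look-alikes: they are no part of the job. What is shaped like the part that bears tin_1_mid but purple is not meant. What is shaped like the part that bears tin_2_mid but yellow is not meant.

How it is judged:
By the outcome, as a careful person would: the job done as asked, in the order asked, and still so for the second after the job is handed in, while the arm keeps its last pose, push and grip.
It also fails if it takes over 72 s, if anything falls off the work surface, if the arm or the gripper's body presses on something with over 40 N, if the wrist force passes 120 N, or if a joint passes its speed limit or range.

ROBOT

A 6-joint arm with a two-finger parallel gripper is mounted at the origin on a cart in front of the work surface, level with it; the furniture and walls round the work are solid. World frame = base frame: x ahead of the robot, y to its left, z up, the work surface at z = 0. Lengths are in m, angles in rad, forces in N, time in s.
With the tool pointing down it reaches from about 0.3 to 0.775 m from the base axis. Payload 14.6 kg.
Tool frame: the origin (TCP) lies at the very end of the fingers, on their centre line; the grasp point (between the pads) lies 19 mm behind it; z points along the fingers, y is the line along which they close (so a half turn about z gives the same grasp; the last joint's range is limited). The gripper opens to 94 mm and grips with 3 to 60 N. Pads are 16 mm wide; open, the fingers measure 119 mm over their backs; the gripper's body (75 mm by 177 mm) begins 78 mm behind the grasp point.
Start: joints at [-1.388, 0.3, 1.521, -0, 1.321, -0.067], TCP at [0.136, -0.533, 0.205] pointing down, gripper open.
Joint ranges: [-3.03, 3.03], [-0.79, 2.21], [0.23, 2.52], [-1.04, 4.18], [0, 3.07], [-2.55, 2.55]. Speed limits (rad/s): [2.22, 2.22, 2.57, 3.14, 3.14, 3.14].

INTERFACE

Orientations are given as [roll, pitch, yaw] about the fixed x, y, z axes, in that order (R = Rz(yaw) Ry(pitch) Rx(roll)).
In Python, from station import ctrl gives the robot as it stands. The module is installed in compiled form; this text tells all that it offers.
- The arm moves only by the tool play_rows, never from a script. Its argument "commands" is a list of rows, each a list of 7 numbers: the shift along the tool's x, y, z in m, then the turn, a rotation vector about the tool's x, y, z in degrees, then the closure, from -1 (fully open) to 1 (shut). A call has 1 to 20 rows; each row shifts and turns the commanded pose from where the row before left it, along the tool's axes as they then stand; what a row does not reach is not made up. A row lasts 1/12 s, in which the tool goes at most 41.7 mm and 7.16 degrees, less where a joint would pass 70% of its speed; a pose out of reach is approached as far as the arm can. A call is refused whole if a number of a shift passes 0.0417 or a number of a turn 7.16, either way. A call with a gripper value outside its range is refused whole. The fingers move at their own pace and stop on an object; "force" is the grip in N (left out, the last holds). Time passes only in rows, so rows that do not move let the fingers close. It gives the time, the measured TCP pose, the force, the opening and the grip force at its end, in the units of the state.
- ctrl.get_obs(): the state, without advancing time (a new reading comes with each control period).
- ctrl.camera(name): name is "scene" or "top"; returns the picture (400x640x3 uint8, blue, green, red); there is no depth.
- ctrl.camera_model(name): a dict with "fx", "fy", "cx", "cy" (pixels), "distortion" ([k1, k2, p1, p2, k3] as OpenCV has them; the pictures are not rectified), "rvec" (rotation vector, rad) and "tvec" (3), from world to camera coordinates, as OpenCV has them. Camera axes: x right, y down, z forward; pixel columns grow to the right and rows downward; lengths in m; the calibration is good to about 2 mm. A picture is of the moment at which its call begins. camera_model takes no time and is no camera call.
- ctrl.hand_in(): hands the job in; it is judged then, once.
The state is a dict: "time_s": time; "qpos": joint angles; "joint_vel": joint speeds; "tau": joint torques, N m; "ee_pos": TCP position; "eef_rot": TCP orientation; "force": force on the tool from outside, world axes, zero at the start; "moment": the same for the moment, N m; "grip_width": finger opening in m; "grip_force": force on a finger pad.
Only numpy, scipy, OpenCV 4.12 (cv2) and the standard library are available. Lean on these libraries where they do the work, as an engineer would, in place of code of your own. Each camera call takes 0.05 s, during which the arm holds its last target. There are 200 camera calls.

## Working session

There is one attempt and no reset: what is moved stays moved. The work goes in short steps, Python scripts to look and compute and a tool call to move; the robot and the scene stay as the last step left them, time stands still between calls to the robot, and variables do not carry over. Pictures are saved under pics/ and viewed, at most 10 in all, crops included, and the job is handed in when it is done.

Besides the shell and the picture viewer there is one more tool, called after ">>>" by a JSON object that holds its "api" and its "payload". play_rows: Moves the arm, as the interface text tells. Its arguments: {"type":"object","properties":{"commands":{"type":"array","items":{"type":"array","items":{"type":"number"}}},"force":{"type":"number"}},"required":["commands"]}

```bash
mkdir -p pics; cat > h.py <<'E'
import numpy as np, cv2
from station import ctrl
def ray(cam,uv):
    m=ctrl.camera_model(cam);K=np.array([[m['fx'],0,m['cx']],[0,m['fy'],m['cy']],[0,0,1]])
    R=cv2.Rodrigues(np.array(m['rvec'],float))[0];t=np.array(m['tvec'],float).ravel()
    p=cv2.undistortPoints(np.array([[uv]],float),K,np.array(m['distortion'],float)).ravel()
    return -R.T@t, R.T@np.array([p[0],p[1],1])
def at(cam,uv,z):
    o,d=ray(cam,uv); return o+d*(z-o[2])/d[2]
def proj(cam,P):
    m=ctrl.camera_model(cam);K=np.array([[m['fx'],0,m['cx']],[0,m['fy'],m['cy']],[0,0,1]])
    return cv2.projectPoints(np.array(P,float).reshape(-1,3),np.array(m['rvec'],float),np.array(m['tvec'],float),K,np.array(m['distortion'],float))[0].reshape(-1,2)
E
python3 - <<'E'
from h import *
a=ctrl.camera('scene');b=ctrl.camera('top')
cv2.imwrite('pics/s0.png',a);cv2.imwrite('pics/t0.png',b)
for c in('scene','top'): print(c,ray(c,(320,200)),ctrl.camera_model(c)['fx'])
print(ctrl.get_obs())
E
```

```text
scene (array([-3.95514706e-04,  6.11812881e-01,  8.46658301e-01]), array([ 0.47811339, -0.48676446, -0.73121779])) 425.2247359650117
top (array([0.30624304, 0.09919987, 1.19972612]), array([ 0.19304058,  0.01046457, -0.98115323])) 397.19644432085215
{'time_s': 0.1, 'qpos': array([-1.38758201e+00,  3.00385584e-01,  1.52149539e+00,  3.08716177e-05,
        1.32070401e+00, -6.66080429e-02]), 'joint_vel': array([-0.00164226, -0.00121858, -0.001333  , -0.00123396, -0.00088921,
       -0.00017747]), 'tau': array([ 8.85029931e-04, -5.32644796e+01, -3.53282976e+01,  7.09212665e-02,
        2.35120731e-02, -6.67363543e-05]), 'ee_pos': array([ 0.13593692, -0.53270281,  0.20496949]), 'eef_rot': array([-3.14060452e+00, -9.58854084e-05,  2.49814657e-01]), 'force': array([0.32732381, 0.29240726, 0.28321819]), 'moment': array([-0.05755716,  0.01308602, -0.00221157]), 'grip_force': 0.0, 'grip_width': 0.09420523556328239}
```

View pics/t0.png

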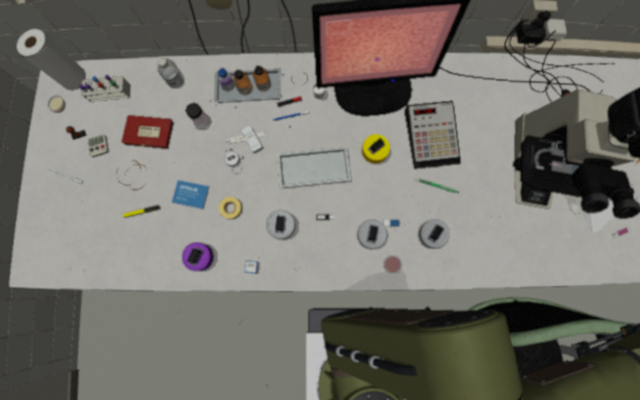

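View pics/s0.png

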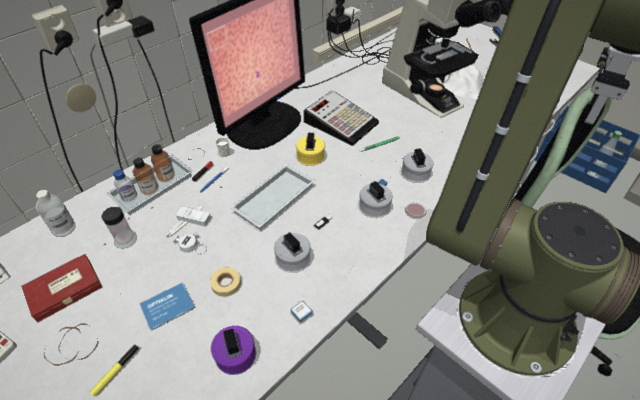

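Top view: the plain grey tins are at (281,224), (373,234) and (435,234), which I take as left, middle and right. The purple (197,256) and yellow (376,149) tins are the look-alikes. The empty tray is at (315,168), and the other tray at (248,85) holds bottles. I'll enlarge to confirm.

```bash
python3 - <<'E'
from h import *
b=cv2.imread('pics/t0.png')
c=cv2.resize(b[140:275,255:455],None,fx=4,fy=4,interpolation=cv2.INTER_CUBIC)
cv2.imwrite('pics/t0c.png',c)
E
```

```text
(no output)
```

View pics/t0c.png

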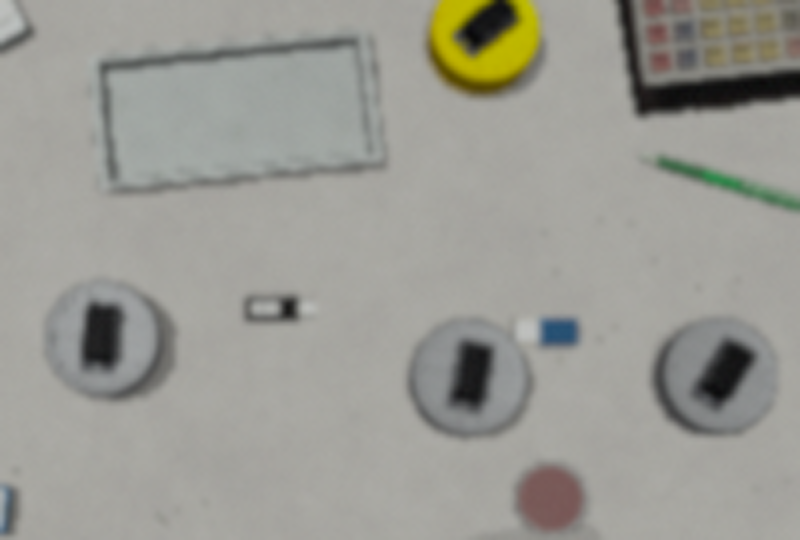

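Crop (4x): the grey tins' lids are at about (103,338), (470,376) and (717,375), the empty tray at (242,114), the stick at (280,308), the eraser at (547,331). These match the description: plain metal, with the stick between left and middle and the eraser between middle and right.

```bash
python3 - <<'E'
from h import *
b=cv2.imread('pics/t0.png'); c=cv2.imread('pics/t0c.png')
f=lambda p:(255+(p[0]+.5)/4-.5,140+(p[1]+.5)/4-.5)
for n,p in dict(t1=(102,338),t2=(470,376),t3=(717,375)).items():
    L=at('top',f(p),.047)
    x,y=p; s=c[y-50:y+50,x-50:x+50].max(2); m=(s<70).astype(np.uint8)
    k,l,st,ce=cv2.connectedComponentsWithStats(m); i=1+st[1:,4].argmax()
    pts=np.argwhere(l==i)[:,::-1]+[x-50,y-50]
    W=np.array([at('top',f(q),.072)[:2] for q in pts[::5]])
    r=cv2.minAreaRect(W.astype(np.float32)*1000)
    cv_,V=np.linalg.eigh(np.cov(W.T)); v=V[:,1]
    print(n,'lid',L.round(3),'handle',W.mean(0).round(3),r,'ang',np.degrees(np.arctan2(v[1],v[0])).round(1))
q=[at('top',f(p),.022) for p in((100,62),(368,38),(384,164),(110,190))]
print('tray',np.mean(q,0).round(3),[np.linalg.norm(q[i]-q[i-1]).round(3) for i in range(4)])
for n,p,z in(('eraser',(547,331),.012),('usb',(280,308),.009)):print(n,at('top',f(p),z).round(3))
E
```

```text
t1 lid [0.462 0.229 0.047] handle [0.461 0.227] ((460.5129089355469, 226.21498107910156), (23.33935546875, 41.762420654296875), 84.3564453125) ang 176.8
t2 lid [ 0.432 -0.04   0.047] handle [ 0.43  -0.038] ((430.36236572265625, -38.14174270629883), (21.250469207763672, 42.756656646728516), 76.87216186523438) ang 167.1
t3 lid [ 0.431 -0.221  0.047] handle [ 0.43 -0.22] ((429.58740234375, -219.89173889160156), (22.604084014892578, 45.52589797973633), 54.83385467529297) ang 143.2
tray [0.639 0.127 0.022] [np.float64(0.102), np.float64(0.209), np.float64(0.101), np.float64(0.21)]
eraser [ 0.469 -0.103  0.012]
usb [0.489 0.098 0.009]
```

Sizes and heights check out: the handles measure about 43x22 mm and the tray fits. The nearest tin, tin 3, goes first.

>>> {"api": "play_rows", "payload": {"commands": [[0.0329, -0.021, 0, 0, 0, 0, -1], [0.0329, -0.021, 0, 0, 0, 0, -1], [0.0329, -0.021, 0, 0, 0, 0, -1], [0.0329, -0.021, 0, 0, 0, 0, -1], [0.0329, -0.021, 0, 0, 0, 0, -1], [0.0329, -0.021, 0, 0, 0, 0, -1], [0.0329, -0.021, 0, 0, 0, 0, -1], [0.0329, -0.021, 0, 0, 0, 0, -1], [0.0329, -0.021, 0, 0, 0, 0, -1], [0.0329, -0.021, 0, 0, 0, 0, -1], [0.0329, -0.021, 0, 0, 0, 0, -1], [0, 0, 0.005, 0, 0, 7.1, -1], [0, 0, 0.005, 0, 0, 7.1, -1], [0, 0, 0.005, 0, 0, 7.1, -1], [0, 0, 0.005, 0, 0, 7.1, -1], [0, 0, 0.005, 0, 0, 7.1, -1], [0, 0, 0.005, 0, 0, 7.1, -1], [0, 0, 0.005, 0, 0, 7.1, -1], [0, 0, 0, 0, 0, 0.6, -1], [0, 0, 0, 0, 0, 0, -1]], "force": 40}}

```text
time_s: 1.77
ee_pos: [0.4294, -0.2195, 0.1702]
eef_rot: [3.142, 0.001, -0.625]
force: [-0.3, 0.5, 0.1]
grip_width: 0.0939
grip_force: 0.0
```

```bash
cat >> h.py <<'E'
def to(x,y,z,yaw):
    """remaining shift in tool axes (after turn about tool z), and turn in deg about the tool axes"""
    from scipy.spatial.transform import Rotation as Ro
    o=ctrl.get_obs();R=Ro.from_euler('xyz',o['eef_rot']);T=Ro.from_euler('xyz',[np.pi,0,np.radians(yaw)])
    d=np.array([x,y,z])-o['ee_pos']
    print('t',o['time_s'],'pos',o['ee_pos'].round(4),'rpy',np.degrees(o['eef_rot']).round(2),'grip',o['grip_width'],o['grip_force'])
    print('shift now-axes',R.inv().apply(d).round(4),'target-axes',T.inv().apply(d).round(4),'turn',np.degrees((R.inv()*T).as_rotvec()).round(2),'q',o['qpos'].round(2))
def rest(n=8):
    from scipy.spatial.transform import Rotation as Ro
    F=[];M=[]
    for _ in range(n):
        ctrl.camera('top');o=ctrl.get_obs();F.append(o['force']);M.append(o['moment'])
    R=Ro.from_euler('xyz',o['eef_rot']).inv(); M=R.apply(M)
    print('F',np.mean(F,0).round(2),'Mtool',np.mean(M,0).round(4),'sd',np.std(M,0).round(4),'rpy',np.degrees(o['eef_rot']).round(2),'p',o['ee_pos'].round(4),'t',round(o['time_s'],2),'grip',round(o['grip_width'],4),o['grip_force'])
E
python3 - <<'E'
from h import *
to(.430,-.220,.052,-36)
cv2.imwrite('pics/s1.png',ctrl.camera('scene')[130:230,340:460].repeat(5,0).repeat(5,1))
E
```

```text
t 1.7667 pos [ 0.4294 -0.2195  0.1702] rpy [ 1.800e+02  5.000e-02 -3.582e+01] grip 0.09386227999416738 0.0
shift now-axes [0.0009 0.     0.1182] target-axes [0.0008 0.     0.1182] turn [0.   0.05 0.18] q [-0.55  0.18  1.75  0.    1.21  1.65]
```

View pics/s1.png

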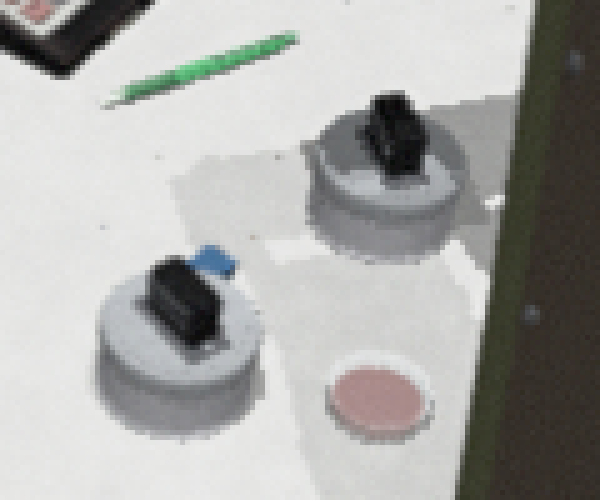

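The crop shows tin 3's handle (crop (397,130)) and tin 2 (crop (180,330)), both clear of the gripper. I'll descend and grip.

>>> {"api": "play_rows", "payload": {"commands": [[0.001, 0, 0.03, 0, 0, 0, -1], [0, 0, 0.03, 0, 0, 0, -1], [0, 0, 0.03, 0, 0, 0, -1], [0, 0, 0.018, 0, 0, 0, -1], [0, 0, 0.01, 0, 0, 0, -1], [0, 0, 0, 0, 0, 0, -1], [0, 0, 0, 0, 0, 0, 1], [0, 0, 0, 0, 0, 0, 1], [0, 0, 0, 0, 0, 0, 1], [0, 0, 0, 0, 0, 0, 1], [0, 0, 0, 0, 0, 0, 1], [0, 0, 0, 0, 0, 0, 1], [0, 0, 0, 0, 0, 0, 1], [0, 0, 0, 0, 0, 0, 1]], "force": 40}}

```text
time_s: 2.98
ee_pos: [0.4304, -0.2202, 0.0526]
eef_rot: [-3.142, -0.0, -0.628]
force: [0.7, 0.1, 0.1]
grip_width: 0.0439
grip_force: 0.0
```

```bash
python3 - <<'E'
from h import *
to(.430,-.220,.052,-36);rest(3)
E
```

```text
t 2.9833 pos [ 0.4304 -0.2202  0.0526] rpy [-1.800e+02 -1.000e-02 -3.598e+01] grip 0.043928627600253255 0.0
shift now-axes [-0.0004  0.      0.0006] target-axes [-0.0004  0.      0.0006] turn [-0.   -0.01  0.02] q [-0.55  0.35  1.85  0.    0.94  1.65]
F [-0.17 -0.31 -0.06] Mtool [ 0.0842 -0.0542 -0.0154] sd [0.0213 0.0187 0.0063] rpy [-180.     -0.    -35.98] p [ 0.4303 -0.2202  0.0525] t 3.13 grip 0.0323 0.0
```

>>> {"api": "play_rows", "payload": {"commands": [[0, 0, 0, 0, 0, 0, 1], [0, 0, 0, 0, 0, 0, 1], [0, 0, 0, 0, 0, 0, 1], [0, 0, 0, 0, 0, 0, 1], [0, 0, 0, 0, 0, 0, 1], [0, 0, -0.005, 0, 0, 0, 1], [0, 0, -0.01, 0, 0, 0, 1], [0, 0, -0.02, 0, 0, 0, 1], [0, 0, -0.025, 0, 0, 0, 1], [0, 0, -0.025, 0, 0, 0, 1], [0, 0, -0.025, 0, 0, 0, 1], [0, 0, -0.02, 0, 0, 0, 1], [0, 0, -0.01, 0, 0, 0, 1], [0, 0, 0, 0, 0, 0, 1]], "force": 40}}

```text
time_s: 4.3
ee_pos: [0.431, -0.2205, 0.1948]
eef_rot: [-3.141, -0.004, -0.628]
force: [0.3, 0.7, -3.3]
grip_width: 0.0192
grip_force: 39.8
```

>>> {"api": "play_rows", "payload": {"commands": [[0, 0, 0, 5, 0, 0, 1], [0, 0, 0, 5, 0, 0, 1], [0, 0, 0, 5, 0, 0, 1], [0, 0, 0, 5, 0, 0, 1], [0, 0, 0, 0, 0, 0, 1], [0, 0, 0, 0, 0, 0, 1], [0, 0, 0, 0, 0, 0, 1], [0, 0, 0, 0, 0, 0, 1], [0, 0, 0, -2, 0, 0, 1], [0, 0, 0, -2, 0, 0, 1], [0, 0, 0, -2, 0, 0, 1], [0, 0, 0, -2, 0, 0, 1], [0, 0, 0, -2, 0, 0, 1], [0, 0, 0, -2, 0, 0, 1], [0, 0, 0, -2, 0, 0, 1], [0, 0, 0, -2, 0, 0, 1], [0, 0, 0, -2, 0, 0, 1], [0, 0, 0, -2, 0, 0, 1], [0, 0, 0, 0, 0, 0, 1], [0, 0, 0, 0, 0, 0, 1]]}}

```text
time_s: 5.97
ee_pos: [0.4308, -0.2194, 0.1925]
eef_rot: [-3.141, -0.0, -0.626]
force: [-0.9, 0.5, -4.2]
grip_width: 0.0196
grip_force: 39.8
```

```bash
python3 - <<'E'
from h import *
rest(12)
E
```

```text
F [-0.09  0.01 -3.52] Mtool [ 0.08   -0.0481 -0.0081] sd [0.0379 0.0271 0.0323] rpy [-180.     -0.    -35.99] p [ 0.4303 -0.2203  0.1925] t 6.57 grip 0.0199 39.82475459575653
```

>>> {"api": "play_rows", "payload": {"commands": [[0, 0, 0, -5, 0, 0, 1], [0, 0, 0, -5, 0, 0, 1], [0, 0, 0, -5, 0, 0, 1], [0, 0, 0, -5, 0, 0, 1], [0, 0, 0, 0, 0, 0, 1], [0, 0, 0, 0, 0, 0, 1], [0, 0, 0, 0, 0, 0, 1], [0, 0, 0, 0, 0, 0, 1], [0, 0, 0, 2, 0, 0, 1], [0, 0, 0, 2, 0, 0, 1], [0, 0, 0, 2, 0, 0, 1], [0, 0, 0, 2, 0, 0, 1], [0, 0, 0, 2, 0, 0, 1], [0, 0, 0, 2, 0, 0, 1], [0, 0, 0, 2, 0, 0, 1], [0, 0, 0, 2, 0, 0, 1], [0, 0, 0, 2, 0, 0, 1], [0, 0, 0, 2, 0, 0, 1], [0, 0, 0, 0, 0, 0, 1], [0, 0, 0, 0, 0, 0, 1]]}}

```text
time_s: 8.23
ee_pos: [0.4299, -0.221, 0.1928]
eef_rot: [3.141, -0.001, -0.63]
force: [-0.8, -0.4, -3.8]
grip_width: 0.0196
grip_force: 39.9
```

```bash
python3 - <<'E'
from h import *
rest(12)
E
```

```text
F [ 0.3   0.   -3.89] Mtool [ 0.0228 -0.0326 -0.0011] sd [0.0219 0.0339 0.0287] rpy [180.     0.   -35.98] p [ 0.4304 -0.2202  0.1924] t 8.83 grip 0.0194 39.909764528274536
```

There's a difference of 0.057 N m about the tilt axis, and its sign is right for a rolling ball. Noise is about 0.01, so I'll repeat with longer averaging.

>>> {"api": "play_rows", "payload": {"commands": [[0, 0, 0, 5, 0, 0, 1], [0, 0, 0, 5, 0, 0, 1], [0, 0, 0, 5, 0, 0, 1], [0, 0, 0, 5, 0, 0, 1], [0, 0, 0, 0, 0, 0, 1], [0, 0, 0, 0, 0, 0, 1], [0, 0, 0, 0, 0, 0, 1], [0, 0, 0, 0, 0, 0, 1], [0, 0, 0, -2, 0, 0, 1], [0, 0, 0, -2, 0, 0, 1], [0, 0, 0, -2, 0, 0, 1], [0, 0, 0, -2, 0, 0, 1], [0, 0, 0, -2, 0, 0, 1], [0, 0, 0, -2, 0, 0, 1], [0, 0, 0, -2, 0, 0, 1], [0, 0, 0, -2, 0, 0, 1], [0, 0, 0, -2, 0, 0, 1], [0, 0, 0, -2, 0, 0, 1], [0, 0, 0, 0, 0, 0, 1], [0, 0, 0, 0, 0, 0, 1]]}}

```text
time_s: 10.5
ee_pos: [0.4308, -0.2195, 0.1926]
eef_rot: [-3.141, -0.0, -0.626]
force: [0.0, 0.0, -2.9]
grip_width: 0.0197
grip_force: 39.9
```

```bash
python3 - <<'E'
from h import *
rest(25)
E
```

```text
F [-0.12 -0.21 -3.65] Mtool [ 0.0925 -0.0488  0.0029] sd [0.0235 0.0356 0.0315] rpy [180.    -0.   -35.99] p [ 0.4303 -0.2202  0.1924] t 11.75 grip 0.0196 39.90971267223358
```

>>> {"api": "play_rows", "payload": {"commands": [[0, 0, 0, -5, 0, 0, 1], [0, 0, 0, -5, 0, 0, 1], [0, 0, 0, -5, 0, 0, 1], [0, 0, 0, -5, 0, 0, 1], [0, 0, 0, 0, 0, 0, 1], [0, 0, 0, 0, 0, 0, 1], [0, 0, 0, 0, 0, 0, 1], [0, 0, 0, 0, 0, 0, 1], [0, 0, 0, 2, 0, 0, 1], [0, 0, 0, 2, 0, 0, 1], [0, 0, 0, 2, 0, 0, 1], [0, 0, 0, 2, 0, 0, 1], [0, 0, 0, 2, 0, 0, 1], [0, 0, 0, 2, 0, 0, 1], [0, 0, 0, 2, 0, 0, 1], [0, 0, 0, 2, 0, 0, 1], [0, 0, 0, 2, 0, 0, 1], [0, 0, 0, 2, 0, 0, 1], [0, 0, 0, 0, 0, 0, 1], [0, 0, 0, 0, 0, 0, 1]]}}

```text
time_s: 13.42
ee_pos: [0.4299, -0.221, 0.1927]
eef_rot: [3.141, -0.001, -0.63]
force: [0.5, 0.4, -3.6]
grip_width: 0.0201
grip_force: 39.9
```

```bash
python3 - <<'E'
from h import *
rest(25)
E
```

```text
F [ 0.17  0.1  -3.69] Mtool [ 0.0169 -0.0558 -0.0087] sd [0.0313 0.0302 0.0331] rpy [-180.      0.    -35.99] p [ 0.4303 -0.2202  0.1924] t 14.67 grip 0.0199 39.90971624851227
```

Repeat: 0.0925 against 0.0169, a difference of 0.076 N m. Tin 3 holds the ball, so the other two needn't be touched. I'll turn it to yaw 0 and carry it over the tray.

>>> {"api": "play_rows", "payload": {"commands": [[0, 0, 0, 0, 0, -2, 1], [0, 0, 0, 0, 0, -4, 1], [0, 0, 0, 0, 0, -5, 1], [0, 0, 0, 0, 0, -5, 1], [0, 0, 0, 0, 0, -5, 1], [0, 0, 0, 0, 0, -5, 1], [0, 0, 0, 0, 0, -4, 1], [0, 0, 0, 0, 0, -4, 1], [0, 0, 0, 0, 0, -2, 1], [0, 0, 0, 0, 0, 0, 1]]}}

```text
time_s: 15.5
ee_pos: [0.4303, -0.2202, 0.1925]
eef_rot: [3.142, -0.0, 0.002]
force: [-0.5, -0.2, -4.4]
grip_width: 0.0198
grip_force: 39.9
```

>>> {"api": "play_rows", "payload": {"commands": [[0.003, -0.005, 0, 0, 0, 0, 1], [0.006, -0.01, 0, 0, 0, 0, 1], [0.009, -0.015, 0, 0, 0, 0, 1], [0.012, -0.02, 0, 0, 0, 0, 1], [0.015, -0.025, 0, 0, 0, 0, 1], [0.015, -0.025, 0, 0, 0, 0, 1], [0.015, -0.025, 0, 0, 0, 0, 1], [0.015, -0.025, 0, 0, 0, 0, 1], [0.015, -0.025, 0, 0, 0, 0, 1], [0.015, -0.025, 0, 0, 0, 0, 1], [0.015, -0.025, 0, 0, 0, 0, 1], [0.015, -0.025, 0, 0, 0, 0, 1], [0.015, -0.025, 0, 0, 0, 0, 1], [0.015, -0.025, 0, 0, 0, 0, 1], [0.012, -0.02, 0, 0, 0, 0, 1], [0.009, -0.015, 0, 0, 0, 0, 1], [0.006, -0.01, 0, 0, 0, 0, 1], [0.002, -0.002, 0, 0, 0, 0, 1], [0, 0, 0, 0, 0, 0, 1], [0, 0, 0, 0, 0, 0, 1]]}}

```text
time_s: 17.17
ee_pos: [0.6389, 0.1269, 0.1922]
eef_rot: [3.141, 0.0, -0.0]
force: [-0.0, -0.1, -3.2]
grip_width: 0.0197
grip_force: 39.9
```

```bash
python3 - <<'E'
from h import *
to(.639,.127,.150,0)
E
```

```text
t 17.1667 pos [0.6389 0.1269 0.1922] rpy [ 1.7999e+02  3.0000e-02 -1.0000e-02] grip 0.019743183162665726 39.9098664522171
shift now-axes [ 0.0001 -0.0001  0.0422] target-axes [ 0.0001 -0.0001  0.0422] turn [ 0.01  0.03 -0.01] q [ 0.14  0.54  1.22 -0.    1.39  1.71]
```

>>> {"api": "play_rows", "payload": {"commands": [[0, 0, 0.004, 0, 0, 0, 1], [0, 0, 0.008, 0, 0, 0, 1], [0, 0, 0.01, 0, 0, 0, 1], [0, 0, 0.01, 0, 0, 0, 1], [0, 0, 0.006, 0, 0, 0, 1], [0, 0, 0.004, 0, 0, 0, 1], [0, 0, 0, 0, 0, 0, 1], [0, 0, 0, 0, 0, 0, 1], [0, 0, 0, 0, 0, 0, 1], [0, 0, 0, 0, 0, 0, 1], [0, 0, 0, 0, 0, 0, 1], [0, 0, 0, 0, 0, 0, 1], [0, 0, 0, 0, 0, 0, 1], [0, 0, 0, 0, 0, 0, 1]]}}

```text
time_s: 18.33
ee_pos: [0.6393, 0.1269, 0.1505]
eef_rot: [-3.142, -0.0, 0.0]
force: [0.4, -0.9, -3.7]
grip_width: 0.0197
grip_force: 39.9
```

```bash
python3 - <<'E'
from h import *
rest(3); cv2.imwrite('pics/s2.png',ctrl.camera('scene'))
E
```

```text
F [-0.3   0.03 -3.58] Mtool [-0.0075 -0.0229  0.019 ] sd [0.0174 0.0104 0.029 ] rpy [-1.8e+02 -0.0e+00  1.0e-02] p [0.6393 0.1268 0.1505] t 18.48 grip 0.0196 39.90971267223358
```

View pics/s2.png

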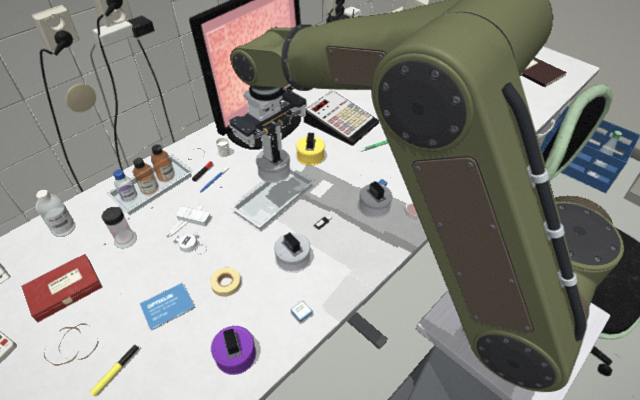

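The tin hangs upright at (273,163) in the scene view, above the tray at (273,196). Everything else is where it stood. I'm handing in.

```bash
python3 -c "
from station import ctrl
print(ctrl.hand_in())"
```

```text
the job is handed in; nothing more can be done
None
```

The right tin (tin 3) is the one that rattles: rocking it shifted the wrist moment by 0.057 and then 0.076 N m. It is held upright and still about 9–10 cm over the tray's middle, the other two tins were never lifted, and the job is handed in.

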